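# Gauge a blind dowel hole and pick the matching dowel

### The job

Take the depth rod out of its holder and lower it, without dropping it, into the hole drilled in the wood in the vise until it bottoms; read the hole's depth from the length of rod left showing and leave the rod standing in the hole. Then put the dowel that is as long as the hole is deep into the blue tray, leaving the other two dowels standing in the rack and the hammer, jar and sanding block where they are.

Things in the scene. Friction and masses are not known exactly. Their poses are not given: they have to be found in the camera images.
- vise: fixed green vise holding an upright pale wood block, 80 x 70 mm, top face 120 mm above the bench. Origin on the bench under the block's centre, z up, x towards the vise's screw handle (reaches 195 mm). Jaws 110 mm wide, 95 mm high, out to 66 mm either way in x. Down the block's middle runs a 15 mm blind hole, 2 mm chamfer, 50, 70 or 90 mm deep: which cannot be seen
- hole_mouth (a point): centre of the hole's mouth in the top face of the wood, 120 mm above the bench
- rod: loose depth rod, 170 mm, 0.1 kg: 12 mm steel, tapered tip, marks every 10 mm, red and black in turn; its top 45 mm is an orange 18 mm round grip. Origin at the lower tip, z to the top. Starts upright in the holder, tip 10 mm above the bench; slides freely there and in the hole. Bottomed in a hole D mm deep it shows 170 - D mm above the wood: 120, 100 or 80 mm
- rod_top (a point): centre of the top end of the rod's orange grip, 170 mm from its tip
- holder: fixed dark wooden block, 70 x 70 x 55 mm high, with one 14 mm hole 45 mm deep in its middle where the rod starts. Origin under its centre
- rack: fixed dark wooden strip, 60 x 165 x 22 mm high (long side along its y), with three 16 mm sockets, 12 mm deep, in a row 55 mm apart along y, one dowel standing in each in any order. Origin under its centre
- tray: fixed shallow blue tray, 130 x 110 x 22 mm high, walls and floor about 4 to 5 mm. Origin under its centre, x along the 130 mm side
- hammer: bystander: hammer lying on the bench, origin about under its handle; leave it alone
- jar: bystander: jar with a dark lid, 64 mm across, 70 mm high, origin under its centre; leave it alone
- sanding_block: bystander: cork sanding block, 100 x 65 x 35 mm high, origin under its centre; leave it alone
- dowel_50: loose wooden dowel, 14 mm thick, 50 mm long, standing upright in one of the rack's sockets (lower end 10 mm above the bench). Origin at the centre of its lower end, z along it
- dowel_50_mid (a point): middle of the 50 mm dowel, 25 mm from either end
- dowel_70: loose wooden dowel, 14 mm thick, 70 mm long, standing upright in one of the rack's sockets (lower end 10 mm above the bench). Origin at the centre of its lower end, z along it
- dowel_70_mid (a point): middle of the 70 mm dowel, 35 mm from either end
- dowel_90: loose wooden dowel, 14 mm thick, 90 mm long, standing upright in one of the rack's sockets (lower end 10 mm above the bench). Origin at the centre of its lower end, z along it
- dowel_90_mid (a point): middle of the 90 mm dowel, 45 mm from either end
Things that resemble listed ones, but are neither listed nor needed, are in the scene too. Several things have the shape of the tray; the one meant has the colours described above.

How it is judged (in metres and radians):
On the way, in this order (a step that is already met when the one before it is completed fails the run):
1. the depth rod stands bottomed and still in the drilled hole (linear speed of rod below 0.01 m/s and ((horizontal distance between rod and hole_mouth below 0.008 m and z of rod in the frame of vise between 0.064 and 0.076 m and angle between rod's own z axis and vertical below 0.15 rad) or (horizontal distance between rod and hole_mouth below 0.008 m and z of rod in the frame of vise between 0.044 and 0.056 m and angle between rod's own z axis and vertical below 0.15 rad) or (horizontal distance between rod and hole_mouth below 0.008 m and z of rod in the frame of vise between 0.024 and 0.036 m and angle between rod's own z axis and vertical below 0.15 rad))), for 0.2 s.
2. a dowel lies or stands in the tray (((x of dowel_50_mid in the frame of tray between -0.065 and 0.065 m and y of dowel_50_mid in the frame of tray between -0.055 and 0.055 m and z of dowel_50_mid in the frame of tray below 0.06 m) or (x of dowel_70_mid in the frame of tray between -0.065 and 0.065 m and y of dowel_70_mid in the frame of tray between -0.055 and 0.055 m and z of dowel_70_mid in the frame of tray below 0.06 m) or (x of dowel_90_mid in the frame of tray between -0.065 and 0.065 m and y of dowel_90_mid in the frame of tray between -0.055 and 0.055 m and z of dowel_90_mid in the frame of tray below 0.06 m))), for 0.2 s.
At the end, for the whole second after the job is handed in: Rod standing in the drilled hole (within 9 deg), tip within 6 mm of 50, 70 or 90 mm deep; the dowel of that length in the tray, its middle less than 60 mm up; the other two dowels within 20 mm of their start and 11 deg of upright; rod and dowels still (((horizontal distance between rod and hole_mouth below 0.008 m and z of rod in the frame of vise between 0.064 and 0.076 m and angle between rod's own z axis and vertical below 0.15 rad and x of dowel_50_mid in the frame of tray between -0.065 and 0.065 m and y of dowel_50_mid in the frame of tray between -0.055 and 0.055 m and z of dowel_50_mid in the frame of tray below 0.06 m and distance of each of dowel_70, dowel_90 from where it was at the start of the episode below 0.02 m and angle between each of dowel_70, dowel_90's own z axis and vertical below 0.2 rad) or (horizontal distance between rod and hole_mouth below 0.008 m and z of rod in the frame of vise between 0.044 and 0.056 m and angle between rod's own z axis and vertical below 0.15 rad and x of dowel_70_mid in the frame of tray between -0.065 and 0.065 m and y of dowel_70_mid in the frame of tray between -0.055 and 0.055 m and z of dowel_70_mid in the frame of tray below 0.06 m and distance of each of dowel_50, dowel_90 from where it was at the start of the episode below 0.02 m and angle between each of dowel_50, dowel_90's own z axis and vertical below 0.2 rad) or (horizontal distance between rod and hole_mouth below 0.008 m and z of rod in the frame of vise between 0.024 and 0.036 m and angle between rod's own z axis and vertical below 0.15 rad and x of dowel_90_mid in the frame of tray between -0.065 and 0.065 m and y of dowel_90_mid in the frame of tray between -0.055 and 0.055 m and z of dowel_90_mid in the frame of tray below 0.06 m and distance of each of dowel_50, dowel_70 from where it was at the start of the episode below 0.02 m and angle between each of dowel_50, dowel_70's own z axis and vertical below 0.2 rad)) and linear speed of each of rod, dowel_50, dowel_70, dowel_90 below 0.03 m/s); the robot touches nothing.
It fails at once if the depth rod is dropped down the drilled hole (faster than 0.4 m/s inside it) (horizontal distance between rod and hole_mouth below 0.008 m and z of rod in the frame of vise below 0.118 m and linear speed of rod above 0.4 m/s).
It fails at once if the hammer is pushed more than 40 mm (distance of hammer from where it was at the start of the episode above 0.04 m).
It fails at once if the jar is pushed more than 40 mm (distance of jar from where it was at the start of the episode above 0.04 m).
It fails at once if the sanding block is pushed more than 40 mm (distance of sanding_block from where it was at the start of the episode above 0.04 m).
It also fails if it takes over 69 s, if anything falls off the work surface, if the arm or the gripper's body presses on something with over 40 N, if the wrist force passes 120 N, or if a joint passes its speed limit or range.

### The arm

A 6-joint arm with a two-finger parallel gripper is mounted at the origin on the work surface. World frame = base frame: x ahead of the robot, y to its left, z up, the work surface at z = 0. Lengths are in m, angles in degrees, forces in N, time in s.
With the tool pointing down it reaches from about 0.3 to 0.75 m from the base axis. Payload 8.5 kg.
Tool frame: the origin (TCP) lies at the very end of the fingers, on their centre line; the grasp point (between the pads) lies 19 mm behind it; z points along the fingers, y is the line along which they close (so a half turn about z gives the same grasp; the last joint's range is limited). The gripper opens to 85 mm and grips with 20 to 120 N. Pads are 22 mm wide; open, the fingers measure 114 mm over their backs; the gripper's body (76 mm by 85 mm) begins 54 mm behind the grasp point. The pads swing forward as they close: fully open they stand 13 mm farther back than shut.
Start: joints at [-83.211, 21.807, 74.336, -0, 83.858, -12.336], TCP at [0.18, -0.52, 0.231] pointing down, gripper open.
Joint ranges: [-178.18, 178.18], [-50.72, 133.34], [12.68, 142.11], [-81.47, 261.47], [9.98, 163.14], [-165.26, 165.26]. Speed limits (degrees/s): [136.94, 136.94, 180, 180, 180, 180].

### API

Orientations are given as a 3x3 rotation matrix whose columns are the frame's x, y, z axes.
In Python, from rig import observe, cams, ticket gives the robot as it stands.
- The arm moves only by the tool move_arm, never from a script. Its arguments are lists of equal length, an entry for each row: "jaw": the finger opening in cm, from 0 to 8.54; "dp": the shift along the tool's x, y, z in cm, a list of three; "turn": the turn, a rotation vector about the tool's x, y, z in rad, a list of three. In form: {"jaw": [jaw, ...], "dp": [[tx, ty, tz], ...], "turn": [[wx, wy, wz], ...]}. A call has 1 to 12 rows; each row shifts and turns the commanded pose from where the row before left it, along the tool's axes as they then stand; what a row does not reach is not made up. A row lasts 1/12 s, in which the tool goes at most 41.7 mm and 7.16 degrees, less where a joint would pass 70% of its speed; a pose out of reach is approached as far as the arm can. A call is refused whole if a number of a shift passes 4.17 or a number of a turn 0.125, either way. A call with a gripper value outside its range is refused whole. The fingers move at their own pace and stop on an object; "force" is the grip in N (left out, the last holds). Time passes only in rows, so rows that do not move let the fingers close. It gives the time, the measured TCP pose, the force, the opening and the grip force at its end, in the units of the state.
- observe(): the state, without advancing time (a new reading comes with each control period).
- cams.get_image(name): name is "scene" or "top" or "wrist"; returns (picture, depth): 384x512x3 uint8, red, green, blue; 384x512 float32, m along the optical axis (not along the pixel's ray), 0 where there is no reading.
- cams.calibration(name): a dict with "vertical_fov" (degrees; the focal length in pixels is half the picture's height over the tangent of half this angle, whatever the lens; pixels are square), "cx", "cy" (the principal point, pixels), "view" (4x4, takes a point from world to camera coordinates); the wrist camera has in their place "tool_from_camera" (4x4, takes a point from camera to tool coordinates, whose origin is the TCP and whose axes are the flange's). Camera axes: x right, y up, looking along -z (the intrinsics and any distortion apply to the point x, -y, -z); pixel columns grow to the right and rows downward; lengths in m; the calibration is good to about 2 mm. A picture is of the moment at which its call begins: read the wrist's pose just before it. calibration takes no time and is no camera call.
- ticket.close_job(): hands the job in; it is judged then, once.
Trained networks look in the newest picture that a camera, given by its name, has taken for a name from the list of things; names that differ only in an ending like _2 or _b are one class to them, and where a whole thing is asked for, a point or a joint stands for the part that bears it (a point fixed in the world has none). Each returns a list of dicts, best first, with "p" (0 to 1); they miss things now and then, are a little off and sometimes report something else, mostly with a low value. They report only what shows in the picture. A call takes as long as a camera call. They do not tell look-alikes from the thing itself.
- cams.spot_in(camera, query): "box" ([centre column, centre row, width, height] as shares, 0 to 1, of the picture: columns of its width, rows of its height, round what is visible of it).
- cams.outline_of(camera, query): "mask" (384x512 bool, what is visible of it) and "box" ([centre column, centre row, width, height] as shares, 0 to 1, of the picture: columns of its width, rows of its height, round what is visible of it).
- cams.mark_of(camera, query): "location" ([column, row] as shares, 0 to 1, of the picture: columns of its width, rows of its height: a listed point, or the origin of a listed thing).
The state is a dict: "time_s": time; "q": joint angles; "qvel": joint speeds; "joint_efforts": joint torques, N m; "position": TCP position; "tool_rot": TCP orientation; "ft_force": force on the tool from outside, world axes, zero at the start; "wrist_torque": the same for the moment, N m; "grip_width": finger opening in m; "gripper_force": force on a finger pad.
Only numpy, scipy, OpenCV 4.12 (cv2) and the standard library are available. Lean on these libraries where they do the work, as an engineer would, in place of code of your own. Each camera call takes 0.05 s, during which the arm holds its last target. There are 200 camera calls.

## Working session

There is one attempt and no reset: what is moved stays moved. The work goes in short steps, Python scripts to look and compute and a tool call to move; the robot and the scene stay as the last step left them, time stands still between calls to the robot, and variables do not carry over. Pictures are saved under pics/ and viewed, at most 10 in all, crops included, and the job is handed in when it is done.

Besides the shell and the picture viewer there is one more tool, called as name(argument=value, ...), one argument or row to a line, values as JSON. move_arm: Moves the arm, as the interface text tells. Its arguments: {"type":"object","properties":{"jaw":{"type":"array","items":{"type":"number"}},"dp":{"type":"array","items":{"type":"array","items":{"type":"number"}}},"turn":{"type":"array","items":{"type":"array","items":{"type":"number"}}},"force":{"type":"number"}},"required":["jaw","dp","turn"]}

```bash
ls; mkdir -p pics; cat > h.py <<'E'
import numpy as np, cv2
from rig import observe, cams, ticket
def proj_setup(cam, st=None):
    c=cams.calibration(cam); f=192/np.tan(np.radians(c["vertical_fov"])/2)
    if "view" in c: T=np.linalg.inv(np.array(c["view"]))
    else:
        W=np.eye(4); W[:3,:3]=np.array(st["tool_rot"]); W[:3,3]=st["position"]; T=W@np.array(c["tool_from_camera"])
    return c,f,T
def unproj(cam,u,v,d,st=None):
    c,f,T=proj_setup(cam,st)
    u=np.asarray(u,float);v=np.asarray(v,float);d=np.asarray(d,float)
    P=np.stack([(u-c["cx"])/f*d,-(v-c["cy"])/f*d,-d,np.ones_like(d)],-1)
    return (P@T.T)[...,:3]
def ray_z(cam,u,v,z,st=None):
    a=unproj(cam,u,v,1.0,st); o=proj_setup(cam,st)[2][:3,3]
    return o+(a-o)*(z-o[2])/(a[2]-o[2])
E
python3 - <<'E'
from h import *
for n in("scene","top"):
    p,d=cams.get_image(n); np.savez(f"pics/{n}0.npz",p=p,d=d)
    cv2.imwrite(f"pics/{n}0.png",p[...,::-1]); c=cams.calibration(n); print(n,{k:(np.round(v,3).tolist()) if k!="x" else 0 for k,v in c.items() if not isinstance(v,str)})
    for q in "vise hole_mouth rod rod_top holder rack tray hammer jar sanding_block dowel_50_mid dowel_70_mid dowel_90_mid".split():
        r=cams.mark_of(n,q)
        for x in r[:3]:
            u,v=x["location"][0]*512,x["location"][1]*384
            if 0<=u<512 and 0<=v<384:
                dd=d[int(v),int(u)]
                print(n,q,round(x["p"],2),round(u,1),round(v,1),np.round(unproj(n,u,v,dd),3))
print({k:v.tolist() if hasattr(v,'tolist') else v for k,v in cams.calibration("wrist").items()}, observe()["tool_rot"])
E
```

```text
pics
scene {'vertical_fov': 55.415, 'cx': 258.27, 'cy': 190.866, 'view': [[-0.384, 0.923, -0.018, 0.253], [-0.636, -0.25, 0.73, 0.161], [0.67, 0.292, 0.683, -1.364], [0.0, 0.0, 0.0, 1.0]]}
scene vise 0.67 277.8 277.5 [0.658 0.05  0.097]
scene hole_mouth 0.68 278.8 251.1 [0.59  0.027 0.101]
scene rod 0.5 228.5 230.8 [ 0.538 -0.138  0.05 ]
scene rod_top 0.71 223.0 187.9 [ 0.51  -0.157  0.181]
scene holder 0.82 226.5 235.1 [ 0.54  -0.145  0.031]
scene rack 0.87 399.6 300.3 [0.563 0.327 0.024]
scene tray 0.93 103.9 212.3 [ 0.579 -0.552  0.003]
scene tray 0.88 156.4 221.7 [ 0.551 -0.378  0.002]
scene tray 0.7 218.8 163.3 [ 0.235 -0.329  0.005]
scene hammer 0.91 131.8 266.5 [ 0.721 -0.336  0.019]
scene jar 0.81 383.0 337.8 [0.681 0.302 0.041]
scene sanding_block 0.65 298.2 217.6 [0.406 0.021 0.034]
scene dowel_50_mid 0.62 403.1 287.4 [0.547 0.326 0.056]
scene dowel_50_mid 0.44 221.2 189.4 [ 0.519 -0.158  0.182]
scene dowel_70_mid 0.63 425.9 291.2 [0.532 0.378 0.047]
scene dowel_90_mid 0.56 378.5 281.2 [0.554 0.269 0.059]
top {'vertical_fov': 57.407, 'cx': 258.428, 'cy': 190.511, 'view': [[
[... 880 characters left out ...]
0.63 282.9 172.6 [ 0.512 -0.159  0.055]
top dowel_70_mid 0.55 131.3 170.2 [0.531 0.372 0.062]
top dowel_90_mid 0.54 159.0 164.7 [0.544 0.267 0.088]
{'vertical_fov': 70.82417538123404, 'cx': 254.57102437679987, 'cy': 193.44998404926585, 'tool_from_camera': [[-0.000547272302335793, 0.9608491274929359, 0.27707156961530466, 0.0707757597768368], [0.9999995330491066, 0.0007465305263932787, -0.0006136723388163926, 0.0009416247573726944], [-0.0007964889160318396, 0.2770711043906143, -0.9608490873790586, -0.14229199473446857], [0.0, 0.0, 0.0, 1.0]]} [[ 9.44830949e-01  3.27558356e-01 -2.41734290e-05]
 [ 3.27558356e-01 -9.44830949e-01 -2.77072399e-05]
 [-3.19155418e-05  1.82604492e-05 -9.99999999e-01]]
```

View pics/scene0.png

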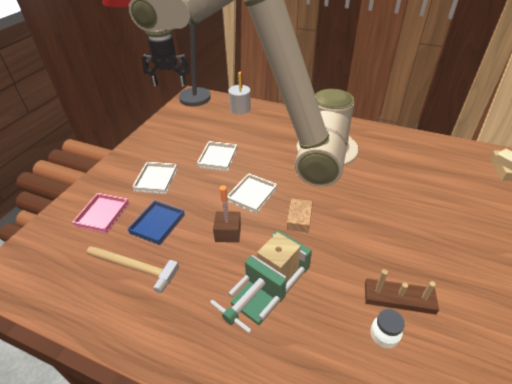

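View pics/top0.png

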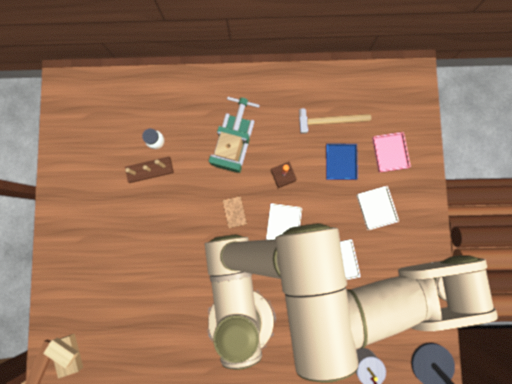

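Blue tray is at top px (341,162); the pink and white trays are decoys. The rod is at scene (224,190), the hole at (279,249) and the dowels at scene (382,280), (404,288) and (431,291). I'm moving to look with the wrist camera.

move_arm(
  jaw=[8.5,8.5,8.5,8.5,8.5,8.5,8.5,8.5,8.5,8.5],
  dp=[
    [2.46,-1.53,-0.45],
    [2.46,-1.53,-0.45],
    [2.46,-1.53,-0.45],
    [2.46,-1.53,-0.45],
    [2.46,-1.53,-0.45],
    [2.46,-1.53,-0.45],
    [2.46,-1.53,-0.45],
    [2.46,-1.53,-0.45],
    [2.46,-1.53,-0.45],
    [2.46,-1.53,-0.45],
  ],
  turn=[
    [0,0,0],
    [0,0,0],
    [0,0,0],
    [0,0,0],
    [0,0,0],
    [0,0,0],
    [0,0,0],
    [0,0,0],
    [0,0,0],
    [0,0,0],
  ],
)

```text
time_s: 2.23
position: [0.3632, -0.2932, 0.2767]
tool_rot: [[0.945, 0.328, 0.0], [0.328, -0.945, -0.0], [0.0, 0.0, -1.0]]
ft_force: [-0.0, 0.1, -0.4]
grip_width: 0.085
gripper_force: 0.0
```

move_arm(
  jaw=[8.5,8.5,8.5,8.5,8.5,8.5,8.5,8.5,8.5,8.5,8.5],
  dp=[
    [2.46,-1.53,-0.45],
    [2.46,-1.53,-0.45],
    [2.46,-1.53,-0.45],
    [2.46,-1.53,-0.45],
    [2.46,-1.53,-0.45],
    [2.46,-1.53,-0.45],
    [2.46,-1.53,-0.45],
    [2.46,-1.53,-0.45],
    [2.46,-1.53,-0.45],
    [2.46,-1.53,-0.45],
    [0,0,0],
  ],
  turn=[
    [0,0,0],
    [0,0,0],
    [0,0,0],
    [0,0,0],
    [0,0,0],
    [0,0,0],
    [0,0,0],
    [0,0,0],
    [0,0,0],
    [0,0,0],
    [0,0,0],
  ],
)

```text
time_s: 3.15
position: [0.5469, -0.066, 0.3217]
tool_rot: [[0.943, 0.331, 0.002], [0.331, -0.943, 0.001], [0.002, -0.0, -1.0]]
ft_force: [0.6, -0.4, 0.2]
grip_width: 0.085
gripper_force: 0.0
```

```bash
cat > look.py <<'E'
import sys
from h import *
tag=sys.argv[1]; qs=sys.argv[2:]
st=observe(); p,d=cams.get_image("wrist"); np.savez(f"pics/{tag}.npz",p=p,d=d,R=st["tool_rot"],t=st["position"])
cv2.imwrite(f"pics/{tag}.png",p[...,::-1])
print("t",round(st["time_s"],2),"pos",np.round(st["position"],4),"q",np.round(st["q"],1),"a",np.degrees(np.arctan2(st["tool_rot"][1][0],st["tool_rot"][0][0])),"f",np.round(st["ft_force"],1))
for q in qs:
    q,_,z=q.partition("@")
    for x in cams.mark_of("wrist",q)[:3]:
        u,v=x["location"][0]*512,x["location"][1]*384
        if 0<=u<512 and 0<=v<384:
            print(q,round(x["p"],2),round(u,1),round(v,1),"depth",np.round(unproj("wrist",u,v,d[int(v),int(u)],st),4), "rayz",np.round(ray_z("wrist",u,v,float(z),st),4) if z else "")
E
python3 look.py w1 rod_top@0.18 hole_mouth@0.12 holder@0 vise@0
```

```text
t 3.15 pos [ 0.5469 -0.066   0.3217] q [-19.2  19.2  63.6   0.1  97.2  51.4] a 19.35550459430851 f [ 0.6 -0.4  0.2]
rod_top 0.74 320.7 243.8 depth [ 0.5051 -0.163   0.1798] rayz [ 0.5052 -0.1629  0.18  ]
rod_top 0.66 295.9 193.4 depth [ 0.5248 -0.1441  0.0546] rayz [ 0.552  -0.1133  0.18  ]
hole_mouth 0.88 197.5 110.2 depth [0.5953 0.0327 0.0766] rayz [0.5973 0.0241 0.12  ]
hole_mouth 0.71 321.1 243.3 depth [ 0.5057 -0.1632  0.1796] rayz [ 0.4831 -0.1883  0.12  ]
vise 0.56 210.0 109.4 depth [0.6033 0.0102 0.1189] rayz [0.5996 0.0287 0.    ]
```

View pics/w1.png

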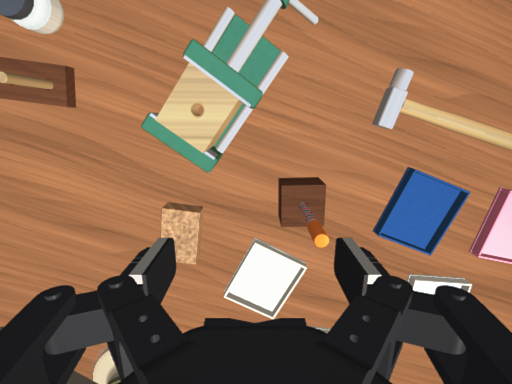

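Wrist picture: rod top at (321,241), hole mouth at (197,110), holder at (302,202), blue tray at (421,210). Moving above the rod.

move_arm(
  jaw=[8.5,8.5,8.5,8.5,8.5,8.5,8.5,8.5],
  dp=[
    [-1.16,1.29,1.33],
    [-1.16,1.29,1.33],
    [-1.16,1.29,1.33],
    [-1.16,1.29,1.33],
    [-1.16,1.29,1.33],
    [-1.16,1.29,1.33],
    [0,0,0],
    [0,0,0],
  ],
  turn=[
    [0,0,0],
    [0,0,0],
    [0,0,0],
    [0,0,0],
    [0,0,0],
    [0,0,0],
    [0,0,0],
    [0,0,0],
  ],
)

```text
time_s: 4.07
position: [0.5036, -0.1662, 0.2414]
tool_rot: [[0.946, 0.325, -0.001], [0.325, -0.946, 0.001], [-0.001, -0.001, -1.0]]
ft_force: [-0.6, -0.1, 0.3]
grip_width: 0.085
gripper_force: 0.0
```

```bash
python3 look.py w2 rod_top@0.18 hole_mouth@0.12
```

```text
t 4.07 pos [ 0.5036 -0.1662  0.2414] q [-31.1  19.4  76.3   0.   84.3  40. ] a 18.964461097435223 f [-0.6 -0.1  0.3]
rod_top 0.64 250.9 203.8 depth [ 0.5062 -0.1633  0.1798] rayz [ 0.5063 -0.1633  0.18  ]
hole_mouth 0.97 75.9 15.4 depth [0.6002 0.0334 0.1098] rayz [0.5991 0.0267 0.12  ]
hole_mouth 0.3 115.5 205.4 depth [ 0.398  -0.0031  0.0344] rayz [ 0.4404 -0.0376  0.12  ]
```

move_arm(
  jaw=[8.5,8.5,8.5,8.5,8.5,8.5,1,1,1,1,1,1],
  dp=[
    [0.07,-0.04,2.05],
    [0.07,-0.04,2.05],
    [0.07,-0.04,2.05],
    [0.07,-0.04,2.05],
    [0.07,-0.04,2.05],
    [0,0,0],
    [0,0,0],
    [0,0,0],
    [0,0,0],
    [0,0,0],
    [0,0,0],
    [0,0,0],
  ],
  turn=[
    [0,0,0],
    [0,0,0],
    [0,0,0],
    [0,0,0],
    [0,0,0],
    [0,0,0],
    [0,0,0],
    [0,0,0],
    [0,0,0],
    [0,0,0],
    [0,0,0],
    [0,0,0],
  ],
  force=40,
)

```text
time_s: 5.22
position: [0.5073, -0.1623, 0.1397]
tool_rot: [[0.945, 0.328, 0.001], [0.328, -0.945, -0.0], [0.001, 0.001, -1.0]]
ft_force: [-0.2, 1.4, 3.5]
grip_width: 0.0165
gripper_force: 38.8
```

move_arm(
  jaw=[1,1,1,1,1,1,1,1],
  dp=[
    [0,0,-1.5],
    [0,0,-2.5],
    [0,0,-2.5],
    [0,0,-2.5],
    [0,0,-2.5],
    [0,0,-2.5],
    [0,0,-1],
    [0,0,0],
  ],
  turn=[
    [0,0,0],
    [0,0,0],
    [0,0,0],
    [0,0,0],
    [0,0,0],
    [0,0,0],
    [0,0,0],
    [0,0,0],
  ],
)

```text
time_s: 5.88
position: [0.5076, -0.1625, 0.2916]
tool_rot: [[0.945, 0.328, 0.004], [0.328, -0.945, -0.002], [0.003, 0.004, -1.0]]
ft_force: [0.2, -0.3, -1.0]
grip_width: 0.0169
gripper_force: 39.3
```

```bash
python3 look.py w3 rod_top@0.33 hole_mouth@0.12 rod
```

```text
t 5.88 pos [ 0.5076 -0.1625  0.2916] q [-30.5  17.9  70.4   0.   91.5  40.4] a 19.126040533033247 f [ 0.2 -0.3 -1. ]
rod_top 0.65 256.8 282.8 depth [ 0.5091 -0.1639  0.3321] rayz [ 0.5077 -0.1644  0.33  ]
hole_mouth 0.81 111.3 39.0 depth [0.6003 0.0327 0.1044] rayz [0.5991 0.0246 0.12  ]
rod 0.81 251.6 182.4 depth [ 0.5139 -0.1589  0.1722] rayz
```

View pics/w3.png

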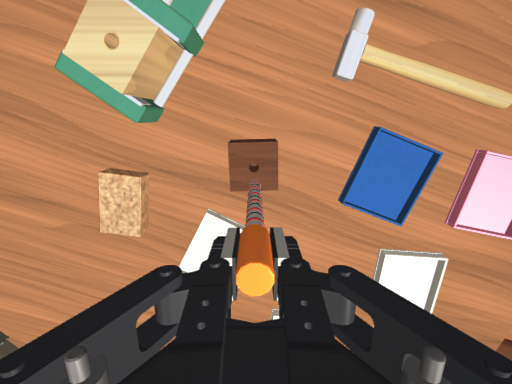

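The rod is held straight. Its tip is at about (254,182) and the hole at (111,40). Carrying it over the hole.

move_arm(
  jaw=[1,1,1,1,1,1,1,1,1,1,1],
  dp=[
    [1,-1,0],
    [1.9,-1.9,0.1],
    [1.9,-1.9,0.1],
    [1.9,-1.9,0.1],
    [1.9,-1.9,0.1],
    [1.9,-1.9,0.1],
    [1.9,-1.9,0.1],
    [1.9,-1.9,0.1],
    [1.3,-1.3,0.1],
    [0,0,0],
    [0,0,0],
  ],
  turn=[
    [0,0,0],
    [0,0,0],
    [0,0,0],
    [0,0,0],
    [0,0,0],
    [0,0,0],
    [0,0,0],
    [0,0,0],
    [0,0,0],
    [0,0,0],
    [0,0,0],
  ],
)

```text
time_s: 7.0
position: [0.6032, 0.0369, 0.2795]
tool_rot: [[0.944, 0.329, -0.003], [0.329, -0.944, 0.0], [-0.002, -0.001, -1.0]]
ft_force: [0.4, 0.1, -1.7]
grip_width: 0.0169
gripper_force: 39.3
```

```bash
python3 look.py w4 rod_top@0.325 hole_mouth@0.12 rod@0.153 && python3 - <<'E'
import cv2
p=cv2.imread("pics/w4.png"); cv2.imwrite("pics/w4c.png",cv2.resize(p[80:280,150:350],None,fx=3,fy=3,interpolation=cv2.INTER_CUBIC))
E
```

```text
t 7.0 pos [0.6032 0.0369 0.2795] q [-7.7 26.  59.5 -0.  94.6 63.1] a 19.210916303906785 f [ 0.4  0.1 -1.7]
rod_top 0.57 253.9 282.4 depth [0.6051 0.0368 0.3206] rayz [0.6079 0.0377 0.325 ]
rod_top 0.5 66.6 138.3 depth [0.5496 0.3073 0.0212] rayz [0.6414 0.1191 0.325 ]
hole_mouth 0.75 260.3 185.1 depth [0.6087 0.0317 0.1594] rayz [0.5994 0.0275 0.12  ]
rod 0.92 255.5 182.8 depth [0.6103 0.0373 0.1634] rayz [0.6079 0.0365 0.153 ]
rod 0.6 94.3 142.9 depth [0.5582 0.2646 0.0278] rayz [0.5939 0.1993 0.153 ]
rod 0.51 22.6 135.0 depth [0.5335 0.3681 0.0217] rayz [0.5785 0.2667 0.153 ]
```

View pics/w4c.png

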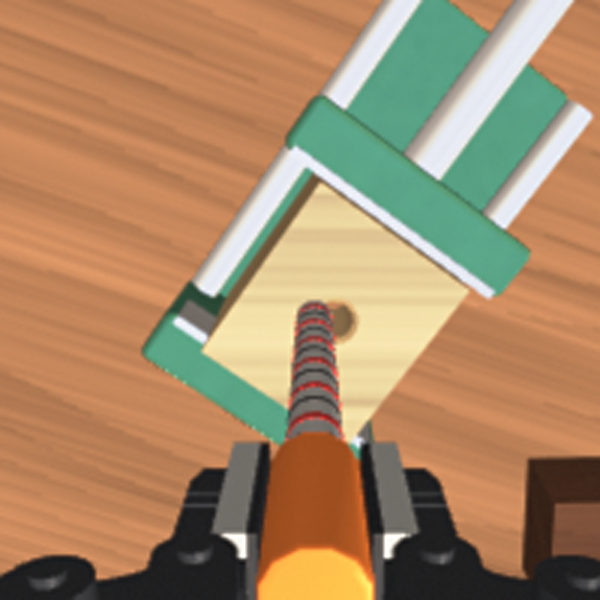

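```bash
python3 - <<'E'
from h import *
for tag,(u,v) in {"w1":(197.5,110.2),"w2":(75.9,15.4),"w3":(111.3,39.0)}.items():
    z=np.load(f"pics/{tag}.npz"); st=dict(tool_rot=z["R"],position=z["t"]); p=z["p"]
    x0,y0=int(u)-14,max(int(v)-14,0); c=cv2.cvtColor(p[y0:y0+28,x0:x0+28],cv2.COLOR_RGB2GRAY).astype(float)
    m=(c<0.75*np.median(c)).astype(np.uint8); n,l,s,cc=cv2.connectedComponentsWithStats(m)
    for i in range(1,n):
        if s[i,4]>30:
            q=cc[i]+[x0,y0]; print(tag,s[i],np.round(q,1),np.round(ray_z("wrist",*q,0.12,st),4))
z=np.load("pics/w4.npz"); st=dict(tool_rot=z["R"],position=z["t"])
print("hole w4",ray_z("wrist",261,186.7,.12,st))
for tz in(.148,.151,.154): print(tz,ray_z("wrist",255.3,182.8,tz,st))
z=np.load("pics/w3.npz"); st=dict(tool_rot=z["R"],position=z["t"]);print("w3 tip - tcp",ray_z("wrist",252.5,182.4,.163,st)-st["position"])
# wood top from scene depth
E
```

```text
w1 [ 8 10 13 10 81] [197.5 111.1] [0.5963 0.0238 0.12  ]
w2 [10 18 13  9 54] [76.2 23.7] [0.5929 0.0255 0.12  ]
w3 [ 8 15 11  9 46] [109.4  44.7] [0.5932 0.0254 0.12  ]
hole w4 [0.59785043 0.02610652 0.12      ]
0.148 [0.60662037 0.03620842 0.148     ]
0.151 [0.60732254 0.03646095 0.151     ]
0.154 [0.6080247  0.03671348 0.154     ]
w3 tip - tcp [ 0.00449484  0.00212507 -0.12857558]
```

move_arm(
  jaw=[1,1,1,1,1],
  dp=[
    [-0.6,0.35,0.7],
    [-0.65,0.35,0.7],
    [0,0,0.7],
    [0,0,0],
    [0,0,0],
  ],
  turn=[
    [0,0,0],
    [0,0,0],
    [0,0,0],
    [0,0,0],
    [0,0,0],
  ],
)

```text
time_s: 7.62
position: [0.5938, 0.0253, 0.2599]
tool_rot: [[0.945, 0.327, -0.0], [0.327, -0.945, 0.0], [-0.0, -0.0, -1.0]]
ft_force: [0.9, -1.1, -1.1]
grip_width: 0.0169
gripper_force: 39.3
```

```bash
python3 look.py w5 rod@0.13 hole_mouth@0.12 && python3 - <<'E'
import cv2
from h import *
st=observe(); s,_=cams.get_image("scene"); t,_=cams.get_image("top")
w=cv2.imread("pics/w5.png")
r=lambda p,a,b,c,d:cv2.resize(p[a:b,c:d],(390,390),interpolation=cv2.INTER_CUBIC)
cv2.imwrite("pics/w5c.png",np.hstack([r(w,145,210,225,290),r(s[...,::-1],200,280,240,320)]))
E
```

```text
t 7.62 pos [0.5938 0.0253 0.2599] q [-9.  25.4 63.7  0.  90.9 62. ] a 19.085110720727997 f [ 0.9 -1.1 -1.1]
rod 0.63 255.5 182.6 depth [0.6012 0.0258 0.1428] rayz [0.5982 0.0247 0.13  ]
hole_mouth 0.71 253.8 181.0 depth [0.6012 0.0276 0.1388] rayz [0.5969 0.0262 0.12  ]
hole_mouth 0.62 43.2 131.2 depth [0.5468 0.3149 0.0222] rayz [0.5762 0.2461 0.12  ]
```

View pics/w5c.png

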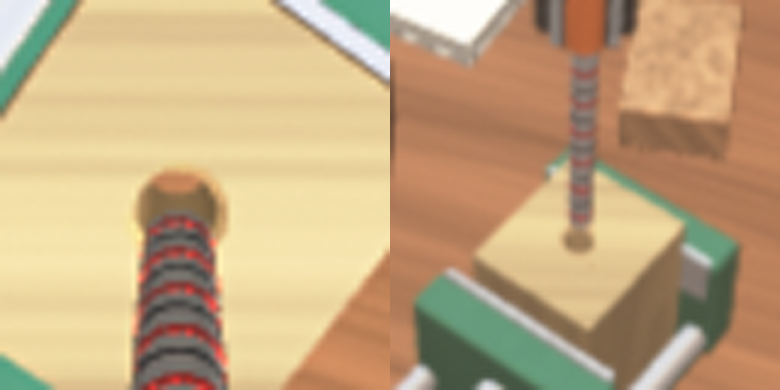

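Aligned: the hole is centred at crop (179,208), and the tip will land at about (180,214). Lowering gently.

move_arm(
  jaw=[1,1,1,1,1,1,1,1,1],
  dp=[
    [0.06,0,0.3],
    [0,0,0.3],
    [0,0,0.3],
    [0,0,0.3],
    [0,0,0.3],
    [0,0,0.3],
    [0,0,0.3],
    [0,0,0.3],
    [0,0,0],
  ],
  turn=[
    [0,0,0],
    [0,0,0],
    [0,0,0],
    [0,0,0],
    [0,0,0],
    [0,0,0],
    [0,0,0],
    [0,0,0],
    [0,0,0],
  ],
)

```text
time_s: 8.62
position: [0.5942, 0.0258, 0.2353]
tool_rot: [[0.945, 0.328, -0.001], [0.328, -0.945, 0.0], [-0.001, -0.0, -1.0]]
ft_force: [0.3, 0.1, -2.0]
grip_width: 0.0171
gripper_force: 39.3
```

move_arm(
  jaw=[1,1,1,1,1,1,1,1,1,1,1],
  dp=[
    [0,0,0.4],
    [0,0,0.4],
    [0,0,0.4],
    [0,0,0.4],
    [0,0,0.4],
    [0,0,0.4],
    [0,0,0.4],
    [0,0,0.2],
    [0,0,0.2],
    [0,0,0.2],
    [0,0,0],
  ],
  turn=[
    [0,0,0],
    [0,0,0],
    [0,0,0],
    [0,0,0],
    [0,0,0],
    [0,0,0],
    [0,0,0],
    [0,0,0],
    [0,0,0],
    [0,0,0],
    [0,0,0],
  ],
  force=25,
)

```text
time_s: 9.53
position: [0.5943, 0.0258, 0.2016]
tool_rot: [[0.945, 0.328, -0.0], [0.328, -0.945, 0.0], [-0.0, -0.0, -1.0]]
ft_force: [1.2, 0.0, -2.4]
grip_width: 0.0171
gripper_force: 39.3
```

move_arm(
  jaw=[1,1,1,1,1,1,1],
  dp=[
    [0,0,0.1],
    [0,0,0.1],
    [0,0,0.1],
    [0,0,0.1],
    [0,0,0.1],
    [0,0,0.1],
    [0,0,0],
  ],
  turn=[
    [0,0,0],
    [0,0,0],
    [0,0,0],
    [0,0,0],
    [0,0,0],
    [0,0,0],
    [0,0,0],
  ],
)

```text
time_s: 10.12
position: [0.5954, 0.0258, 0.1995]
tool_rot: [[0.945, 0.328, 0.006], [0.328, -0.945, -0.001], [0.006, 0.003, -1.0]]
ft_force: [-1.9, 0.5, 19.2]
grip_width: 0.017
gripper_force: 41.6
```

Bottomed at TCP z 0.1995, so the tip is at about 0.070 and the hole about 50 mm deep. Relieving the force, releasing, then checking visually.

move_arm(
  jaw=[1,1,2.2,2.8,4,6,8.5,8.5,8.5],
  dp=[
    [0,0,-0.35],
    [0,0,0],
    [0,0,0],
    [0,0,0],
    [0,0,0],
    [0,0,0],
    [0,0,0],
    [0,0,0],
    [0,0,0],
  ],
  turn=[
    [0,0,0],
    [0,0,0],
    [0,0,0],
    [0,0,0],
    [0,0,0],
    [0,0,0],
    [0,0,0],
    [0,0,0],
    [0,0,0],
  ],
)

```text
time_s: 10.87
position: [0.5944, 0.0257, 0.1995]
tool_rot: [[0.945, 0.328, -0.0], [0.328, -0.945, 0.0], [-0.0, -0.0, -1.0]]
ft_force: [-0.5, -0.9, 0.5]
grip_width: 0.0846
gripper_force: 0.0
```

move_arm(
  jaw=[8.5,8.5,8.5,8.5,8.5,8.5],
  dp=[
    [0,0,-1],
    [0,0,-2],
    [0,0,-3],
    [0,0,-3],
    [0,0,-1],
    [0,0,0],
  ],
  turn=[
    [0,0,0],
    [0,0,0],
    [0,0,0],
    [0,0,0],
    [0,0,0],
    [0,0,0],
  ],
)

```text
time_s: 11.37
position: [0.5951, 0.0257, 0.3034]
tool_rot: [[0.945, 0.328, 0.007], [0.328, -0.945, -0.001], [0.006, 0.003, -1.0]]
ft_force: [-0.1, 0.3, 0.6]
grip_width: 0.0852
gripper_force: 0.0
```

```bash
python3 look.py w6 rod_top@0.24 rack@0 dowel_50_mid@0.035 dowel_70_mid@0.045 dowel_90_mid@0.055 && python3 - <<'E'
from h import *
s,d=cams.get_image("scene"); cv2.imwrite("pics/s6.png",cv2.resize(s[190:350,230:450,::-1],None,fx=3,fy=3,interpolation=cv2.INTER_CUBIC))
for q in("rod_top","dowel_50","dowel_70","dowel_90"):
    for x in cams.mark_of("scene",q)[:2]:
        u,v=x["location"][0]*512,x["location"][1]*384; print(q,round(x["p"],2),u,v,unproj("scene",u,v,d[int(v),int(u)]))
E
```

```text
t 11.37 pos [0.5951 0.0257 0.3034] q [-8.9 24.3 58.5  0.  96.8 62. ] a 19.131156181780504 f [-0.1  0.3  0.6]
rod_top 0.68 252.2 209.2 depth [0.5935 0.0259 0.2399] rayz [0.5935 0.0259 0.24  ]
rack 0.62 96.5 133.4 depth [0.5599 0.2684 0.0206] rayz [0.555  0.2791 0.    ]
dowel_50_mid 0.67 50.6 135.7 depth [0.541  0.3174 0.0459] rayz [0.5377 0.3248 0.035 ]
dowel_50_mid 0.33 63.7 131.7 depth [0.5462 0.3158 0.0215] rayz [0.5499 0.3072 0.035 ]
dowel_70_mid 0.68 335.5 236.5 depth [ 0.5324 -0.1335  0.0544] rayz [ 0.5293 -0.1378  0.045 ]
dowel_70_mid 0.52 11.9 126.9 depth [0.5347 0.3731 0.0439] rayz [0.5351 0.3722 0.045 ]
dowel_90_mid 0.87 81.1 137.5 depth [0.5576 0.2654 0.0635] rayz [0.5553 0.2702 0.055 ]
dowel_90_mid 0.68 26.3 128.7 depth [0.5315 0.3717 0.0194] rayz [0.5423 0.3447 0.055 ]
dowel_90_mid 0.52 493.1 171.6 depth [ 0.7074 -0.339   0.025 ] rayz [ 0.7041 -0.3114  0.055 ]
rod_top 0.48 281.1904 215.69279999999998 [0.60078733 0.03396877 0.24130044]
dowel_50 0.67 378.3168 292.608 [0.55947989 0.27692543 0.02135732]
dowel_50 0.58 399.104 296.4096 [0.5522662  0.32477072 0.02276287]
dowel_70 0.67 378.3168 292.608 [0.55947989 0.27692543 0.02135732]
dowel_70 0.58 399.104 296.4096 [0.5522662  0.32477072 0.02276287]
dowel_90 0.67 378.3168 292.608 [0.55947989 0.27692543 0.02135732]
dowel_90 0.58 399.104 296.4096 [0.5522662  0.32477072 0.02276287]
```

View pics/s6.png

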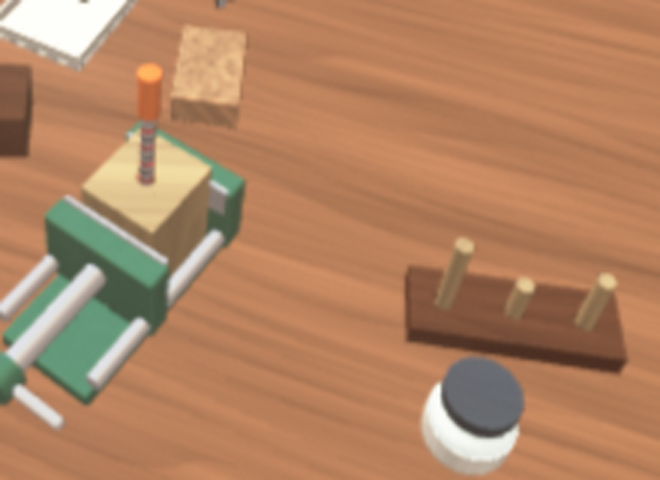

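The rod's top reads z = 0.240, so 120 mm shows and the hole is 50 mm deep. The 50 mm dowel is the middle, shortest one at crop (519,298); the 90 is on the left and the 70 on the right. Turning to line up with the rack.

move_arm(
  jaw=[8.5,8.5,8.5,8.5,8.5,8.5,8.5,8.5,6,6,6,6],
  dp=[
    [0,0,0],
    [0,0,0],
    [0,0,0],
    [0,0,0],
    [0,0,0],
    [0,0,0],
    [0,0,0],
    [0,0,0],
    [0,0,0],
    [0,0,0],
    [0,0,0],
    [0,0,0],
  ],
  turn=[
    [0,0,-0.12],
    [0,0,-0.12],
    [0,0,-0.12],
    [0,0,-0.12],
    [0,0,-0.12],
    [0,0,-0.12],
    [0,0,-0.12],
    [0,0,-0.12],
    [0,0,-0.12],
    [0,0,-0.12],
    [0,0,-0.12],
    [0,0,-0.12],
  ],
)

```text
time_s: 12.92
position: [0.5943, 0.0258, 0.2994]
tool_rot: [[-0.207, 0.978, -0.0], [0.978, 0.207, 0.0], [0.0, -0.0, -1.0]]
ft_force: [0.0, 0.3, 0.4]
grip_width: 0.0602
gripper_force: 0.0
```

move_arm(
  jaw=[6,6,6,6,6,6,6,6,6,6,6,6],
  dp=[
    [2.99,0.05,0],
    [2.99,0.05,0],
    [2.99,0.05,0],
    [2.99,0.05,0],
    [2.99,0.05,1.8],
    [2.99,0.05,1.8],
    [2.99,0.05,1.8],
    [2.99,0.05,1.8],
    [2.99,0.05,1.8],
    [2.99,0.05,1.8],
    [0,0,0],
    [0,0,0],
  ],
  turn=[
    [0,0,0],
    [0,0,0],
    [0,0,0],
    [0,0,0],
    [0,0,0],
    [0,0,0],
    [0,0,0],
    [0,0,0],
    [0,0,0],
    [0,0,0],
    [0,0,0],
    [0,0,0],
  ],
)

```text
time_s: 13.92
position: [0.5382, 0.3207, 0.1903]
tool_rot: [[-0.204, 0.979, -0.002], [0.979, 0.204, -0.001], [-0.0, -0.002, -1.0]]
ft_force: [-0.0, -0.5, 0.1]
grip_width: 0.0597
gripper_force: 0.0
```

```bash
python3 look.py w7 dowel_50_mid@0.035 dowel_70_mid@0.045 dowel_90_mid@0.055 jar@0
```

```text
t 13.92 pos [0.5382 0.3207 0.1903] q [20.  31.3 65.1 -0.  83.8  8.2] a 101.77051288905069 f [-0.  -0.5  0.1]
dowel_50_mid 0.8 260.7 178.7 depth [0.5433 0.3284 0.0603] rayz [0.545  0.3228 0.035 ]
dowel_70_mid 0.73 259.3 170.5 depth [0.5417 0.331  0.0316] rayz [0.5409 0.3336 0.045 ]
dowel_70_mid 0.53 262.2 128.5 depth [0.5334 0.379  0.0815] rayz [0.5347 0.3775 0.045 ]
dowel_70_mid 0.49 112.5 348.0 depth [0.4914 0.3009 0.2558] rayz [0.3996 0.059  0.045 ]
dowel_90_mid 0.92 258.1 227.2 depth [0.5513 0.2773 0.066 ] rayz [0.5524 0.2727 0.055 ]
jar 0.67 336.2 201.0 depth [0.6306 0.3184 0.0494] rayz [0.6491 0.306  0.    ]
```

View pics/w7.png

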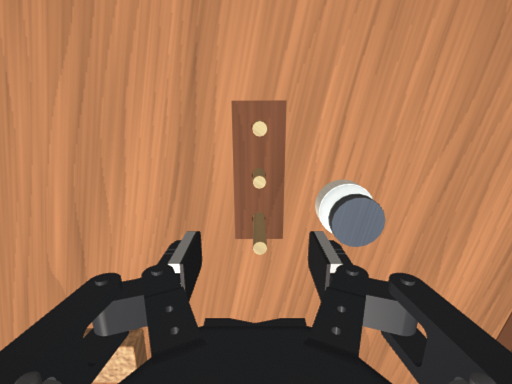

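Dowel_50's top is at (260,182), midway between the other two at (260,128) and (260,248); the jar is clear at (352,215). Descending.

move_arm(
  jaw=[5,5,5,5,5,5,5,5,5,5],
  dp=[
    [0.15,0.33,1],
    [0.15,0.33,2],
    [0,0,2.2],
    [0,0,2.2],
    [0,0,2.2],
    [0,0,2.2],
    [0,0,2.2],
    [0,0,1.2],
    [0,0,0.7],
    [0,0,0],
  ],
  turn=[
    [0,0,0],
    [0,0,0],
    [0,0,0],
    [0,0,0],
    [0,0,0],
    [0,0,0],
    [0,0,0],
    [0,0,0],
    [0,0,0],
    [0,0,0],
  ],
)

```text
time_s: 15.0
position: [0.5445, 0.3233, 0.0308]
tool_rot: [[-0.201, 0.98, -0.002], [0.98, 0.201, -0.001], [-0.0, -0.003, -1.0]]
ft_force: [-0.1, 0.0, -0.1]
grip_width: 0.0502
gripper_force: 0.0
```

move_arm(
  jaw=[0.8,0.8,0.8,0.8,0.8,0.8],
  dp=[
    [0,0,0],
    [0,0,0],
    [0,0,0],
    [0,0,0],
    [0,0,0],
    [0,0,0],
  ],
  turn=[
    [0,0,0],
    [0,0,0],
    [0,0,0],
    [0,0,0],
    [0,0,0],
    [0,0,0],
  ],
  force=30,
)

```text
time_s: 15.5
position: [0.5439, 0.3238, 0.0331]
tool_rot: [[-0.202, 0.979, -0.002], [0.979, 0.202, -0.0], [-0.0, -0.002, -1.0]]
ft_force: [-5.3, -1.2, 3.6]
grip_width: 0.0129
gripper_force: 29.2
```

move_arm(
  jaw=[0.8,0.8,0.8,0.8,0.8,0.8,0.8,0.8,0.8,0.8,0.8],
  dp=[
    [0,0,-0.8],
    [0,0,-1.5],
    [0,0,-2.5],
    [0,0,-3],
    [0,0,-3],
    [0,0,-3],
    [0,0,-3],
    [0,0,-3],
    [0,0,-3],
    [0,0,-3],
    [0,0,-1.2],
  ],
  turn=[
    [0,0,0],
    [0,0,0],
    [0,0,0],
    [0,0,0],
    [0,0,0],
    [0,0,0],
    [0,0,0],
    [0,0,0],
    [0,0,0],
    [0,0,0],
    [0,0,0],
  ],
)

```text
time_s: 16.42
position: [0.5454, 0.3241, 0.3086]
tool_rot: [[-0.202, 0.979, 0.009], [0.979, 0.202, 0.003], [0.001, 0.009, -1.0]]
ft_force: [1.0, 0.6, 0.6]
grip_width: 0.0127
gripper_force: 29.2
```

```bash
python3 - <<'E'
from h import *
z=np.load("pics/top0.npz"); p,d=z["p"],z["d"]
hsv=cv2.cvtColor(p,cv2.COLOR_RGB2HSV); m=((hsv[...,0]>100)&(hsv[...,0]<128)&(hsv[...,1]>150)).astype(np.uint8)
n,l,s,c=cv2.connectedComponentsWithStats(m); i=1+s[1:,4].argmax(); print(s[i],c[i],unproj("top",c[i][0],c[i][1],d[int(c[i][1]),int(c[i][0])]))
P=unproj("top",*np.meshgrid(np.arange(512),np.arange(384)),d)[l==i]; print(P.mean(0),cv2.minAreaRect(P[:,:2].astype(np.float32)))
st=observe(); p2,d2=cams.get_image("top"); print(st["position"])
E
```

```text
[327 145  29  34 982] [340.97148676 161.5305499 ] [ 0.55694309 -0.37500956  0.00314983]
[ 0.55508688 -0.37254628  0.01375012] ((0.44275718927383423, -0.2841918468475342), (0.15044841170310974, 0.44313478469848633), 52.080448150634766)
[0.54539366 0.32412268 0.30857874]
```

move_arm(
  jaw=[0.8,0.8,0.8,0.8,0.8,0.8,0.8,0.8,0.8,0.8],
  dp=[
    [-2,-0.38,0],
    [-3.42,-0.65,0],
    [-3.42,-0.65,0],
    [-3.42,-0.65,0],
    [-3.42,-0.65,0],
    [-3.42,-0.65,0],
    [-3.42,-0.65,0],
    [-3.42,-0.65,0],
    [-3.42,-0.65,0],
    [-3.42,-0.65,0],
  ],
  turn=[
    [0,0,0],
    [0,0,0],
    [0,0,0],
    [0,0,0],
    [0,0,0],
    [0,0,0],
    [0,0,0],
    [0,0,0],
    [0,0,0],
    [0,0,0],
  ],
)

```text
time_s: 17.3
position: [0.5495, -0.0114, 0.3026]
tool_rot: [[-0.202, 0.979, 0.001], [0.979, 0.202, -0.0], [-0.0, 0.001, -1.0]]
ft_force: [1.1, -0.6, -0.2]
grip_width: 0.0129
gripper_force: 29.2
```

move_arm(
  jaw=[0.8,0.8,0.8,0.8,0.8,0.8,0.8,0.8,0.8,0.8,0.8,0.8],
  dp=[
    [-3.42,-0.65,0],
    [-3.42,-0.65,0],
    [-3.42,-0.65,0],
    [-3.42,-0.65,0],
    [-3.42,-0.65,0],
    [-3.42,-0.65,0],
    [-3.42,-0.65,0],
    [-3.42,-0.65,0],
    [-3.42,-0.65,0],
    [-3.42,-0.65,0],
    [-1.4,-0.3,0],
    [0,0,0],
  ],
  turn=[
    [0,0,0],
    [0,0,0],
    [0,0,0],
    [0,0,0],
    [0,0,0],
    [0,0,0],
    [0,0,0],
    [0,0,0],
    [0,0,0],
    [0,0,0],
    [0,0,0],
    [0,0,0],
  ],
)

```text
time_s: 18.3
position: [0.5542, -0.3756, 0.3009]
tool_rot: [[-0.198, 0.98, -0.001], [0.98, 0.198, 0.0], [0.001, -0.001, -1.0]]
ft_force: [-0.7, 0.1, -0.4]
grip_width: 0.0128
gripper_force: 29.2
```

```bash
python3 look.py w8 tray@0.004 dowel_50_mid
```

```text
t 18.3 pos [ 0.5542 -0.3756  0.3009] q [-44.2  33.2  43.7  -0.  103.1 -55.6] a 101.4100919599046 f [-0.7  0.1 -0.4]
tray 0.7 255.1 158.1 depth [ 0.5548 -0.3729  0.0033] rayz [ 0.5548 -0.3728  0.004 ]
tray 0.62 149.2 207.2 depth [ 0.3934 -0.4913  0.0049] rayz [ 0.3931 -0.4917  0.004 ]
tray 0.6 249.7 257.2 depth [ 0.5516 -0.3715  0.3281] rayz [ 0.5809 -0.5517  0.004 ]
dowel_50_mid 0.6 253.7 239.7 depth [ 0.5527 -0.368   0.3158] rayz
```

View pics/w8.png

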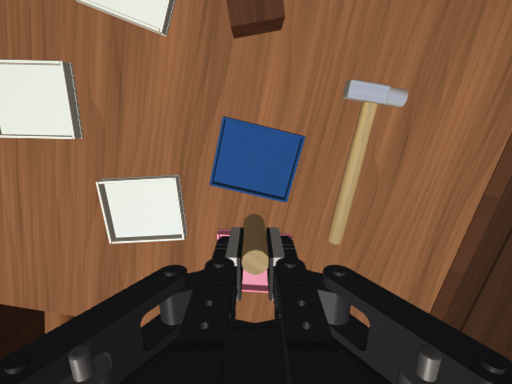

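The tray is centred at (257,160), directly under the tool axis, and the hammer at (370,95) is clear. Lowering.

move_arm(
  jaw=[0.8,0.8,0.8,0.8,0.8,0.8,0.8,0.8,0.8,0.8,0.8,0.8],
  dp=[
    [0,0,2],
    [0,0,3],
    [0,0,3],
    [0,0,3],
    [0,0,3],
    [0,0,3],
    [0,0,3],
    [0,0,3],
    [0,0,2],
    [0,0,1],
    [0,0,0.6],
    [0,0,0],
  ],
  turn=[
    [0,0,0],
    [0,0,0],
    [0,0,0],
    [0,0,0],
    [0,0,0],
    [0,0,0],
    [0,0,0],
    [0,0,0],
    [0,0,0],
    [0,0,0],
    [0,0,0],
    [0,0,0],
  ],
)

```text
time_s: 19.45
position: [0.5553, -0.3714, 0.0365]
tool_rot: [[-0.203, 0.979, -0.0], [0.979, 0.203, 0.0], [0.0, -0.0, -1.0]]
ft_force: [0.3, 0.0, -0.0]
grip_width: 0.0131
gripper_force: 29.2
```

move_arm(
  jaw=[0.8,0.8,0.8,0.8],
  dp=[
    [0,0,0.1],
    [0,0,0.1],
    [0,0,0.1],
    [0,0,0],
  ],
  turn=[
    [0,0,0],
    [0,0,0],
    [0,0,0],
    [0,0,0],
  ],
)

```text
time_s: 19.78
position: [0.5553, -0.3723, 0.0342]
tool_rot: [[-0.202, 0.979, 0.001], [0.979, 0.202, -0.001], [-0.001, 0.001, -1.0]]
ft_force: [-0.8, 0.4, -0.8]
grip_width: 0.0127
gripper_force: 29.2
```

move_arm(
  jaw=[0.8,0.8,0.8,0.8,0.8,2,3,4,4],
  dp=[
    [0,0,0.1],
    [0,0,0.1],
    [0,0,0.1],
    [0,0,0.1],
    [0,0,0],
    [0,0,0],
    [0,0,0],
    [0,0,0],
    [0,0,0],
  ],
  turn=[
    [0,0,0],
    [0,0,0],
    [0,0,0],
    [0,0,0],
    [0,0,0],
    [0,0,0],
    [0,0,0],
    [0,0,0],
    [0,0,0],
  ],
)

```text
time_s: 20.53
position: [0.5551, -0.3721, 0.0296]
tool_rot: [[-0.202, 0.979, 0.0], [0.979, 0.202, -0.0], [-0.0, 0.0, -1.0]]
ft_force: [-1.0, -0.0, 0.3]
grip_width: 0.0402
gripper_force: 0.0
```

move_arm(
  jaw=[4,4,4,4,4,4,4,4,4,4],
  dp=[
    [0,0,-1],
    [0,0,-2],
    [0,0,-3],
    [0,0,-3],
    [0,0,-3],
    [0,0,-3],
    [0,0,-3],
    [0,0,-2],
    [0,0,0],
    [0,0,0],
  ],
  turn=[
    [0,0,0],
    [0,0,0],
    [0,0,0],
    [0,0,0],
    [0,0,0],
    [0,0,0],
    [0,0,0],
    [0,0,0],
    [0,0,0],
    [0,0,0],
  ],
)

```text
time_s: 21.37
position: [0.5552, -0.3722, 0.2312]
tool_rot: [[-0.202, 0.979, 0.002], [0.979, 0.202, -0.002], [-0.002, 0.002, -1.0]]
ft_force: [-0.9, -0.0, -0.4]
grip_width: 0.0399
gripper_force: 0.0
```

```bash
python3 look.py w9 dowel_50_mid tray@0.004; python3 - <<'E'
from h import *
s,d=cams.get_image("scene"); cv2.imwrite("pics/s9.png",cv2.resize(s[170:360,90:450,::-1],None,fx=2.2,fy=2.2,interpolation=cv2.INTER_CUBIC))
E
```

```text
t 21.37 pos [ 0.5552 -0.3722  0.2312] q [-44.   34.2  53.    0.   92.6 -55.6] a 101.6347764743034 f [-0.9 -0.  -0.4]
dowel_50_mid 0.74 256.3 170.8 depth [ 0.5571 -0.3666  0.0543] rayz 
tray 0.84 126.2 225.6 depth [ 0.3886 -0.4951  0.0049] rayz [ 0.3883 -0.4955  0.004 ]
tray 0.82 248.2 282.2 depth [ 0.5831 -0.553   0.0054] rayz [ 0.5833 -0.5539  0.004 ]
tray 0.59 251.9 170.4 depth [ 0.5518 -0.3673  0.054 ] rayz [ 0.5534 -0.3773  0.004 ]
```

View pics/s9.png

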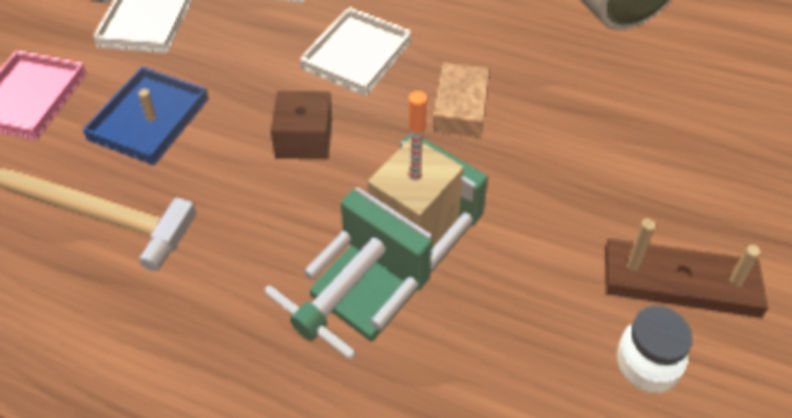

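The dowel stands in the blue tray at (147,105), the rod stands in the hole at (416,140), and the other two dowels are upright in the rack.

```bash
python3 -c "
from rig import ticket
print(ticket.close_job())"
```

```text
the job is handed in; nothing more can be done
None
```

The depth rod stands bottomed in the hole with 120 mm showing, so the hole is 50 mm deep; the 50 mm dowel is in the blue tray, the other two dowels still stand in the rack, and the job is handed in (no verdict was returned).

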